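# Pop the fuse door of the mug press control box

### The arm

A 6-joint arm with a two-finger parallel gripper is mounted at the origin on the work surface. World frame = base frame: x ahead of the robot, y to its left, z up, the work surface at z = 0. Lengths are in mm, angles in rad, forces in N, time in s.
With the tool pointing down it reaches from about 300 to 775 mm from the base axis. Payload 14.6 kg.
Tool frame: the origin (TCP) lies at the very end of the fingers, on their centre line; the grasp point (between the pads) lies manip.grip_depth behind it (manip.grip_depth is the distance from the TCP to the grasp point, in mm); x points along the fingers, z is the direction in which the jaws open and shut, and the axes are right-handed (so a half turn about x gives the same grasp; the last joint's range is limited). The gripper opens to 94 mm and grips with 3 to 60 N. Pads are 16 mm wide; open, the fingers measure 119 mm over their backs; the gripper's body (75 mm by 177 mm) begins 78 mm behind the grasp point.
Start: joints at [-1.195, 0.3, 1.521, -0, 1.321, -0.067], TCP at [235.651, -496.949, 205.446] pointing down, gripper open.
Joint ranges: [-3.03, 3.03], [-0.79, 2.21], [0.23, 2.52], [-1.04, 4.18], [0, 3.07], [-2.55, 2.55]. Speed limits (rad/s): [2.22, 2.22, 2.57, 3.14, 3.14, 3.14].

### API

Orientations are given as [roll, pitch, yaw] about the fixed x, y, z axes, in that order (R = Rz(yaw) Ry(pitch) Rx(roll)).
In Python, from cell import manip gives the robot as it stands.
- The arm moves only by the tool step_arm, never from a script. Its argument "commands" is one flat list of numbers, 7 for each row, row after row: the shift along the tool's x, y, z in m, then the turn, a rotation vector about the tool's x, y, z in degrees, then the finger opening in m, from 0 to 0.094. A call has 1 to 5 rows; each row shifts and turns the commanded pose from where the row before left it, along the tool's axes as they then stand; what a row does not reach is not made up. A row lasts 1/8 s, in which the tool goes at most 62.5 mm and 10.7 degrees, less where a joint would pass 70% of its speed; a pose out of reach is approached as far as the arm can. A call with a gripper value outside its range is refused whole. The fingers move at their own pace and stop on an object; "squeeze" is the grip in N (left out, the last holds). Time passes only in rows, so rows that do not move let the fingers close. It gives the time, the measured TCP pose, the force and the opening at its end, in the units of the state.
- manip.read_state(): the state, without advancing time (a new reading comes with each control period).
- manip.camera(name): name is "scene" or "top" or "wrist"; returns the picture (384x512x3 uint8, red, green, blue); there is no depth.
- manip.camera_model(name): a dict with "intrinsics" (3x3 intrinsics, pixels), "origin" and "orientation" of the camera in the world; the wrist camera has in their place "tool_from_camera" (4x4, takes a point from camera to tool coordinates, whose origin is the TCP and whose axes are the tool frame's). Camera axes: x right, y up, looking along -z (the intrinsics and any distortion apply to the point x, -y, -z); pixel columns grow to the right and rows downward; lengths in mm; the calibration is good to about 2 mm. A picture is of the moment at which its call begins: read the wrist's pose just before it. camera_model takes no time and is no camera call.
- manip.sign_off(): hands the job in, once; it reports no verdict.
Trained networks look in the newest picture that a camera, given by its name, has taken for a name from the list of things; names that differ only in an ending like _2 or _b are one class to them, and where a whole thing is asked for, a point or a joint stands for the part that bears it (a point fixed in the world has none). Each returns a list of dicts, best first, with "score" (0 to 1); they miss things now and then, are a little off and sometimes report something else, mostly with a low value. They report only what shows in the picture. A call takes as long as a camera call.
- manip.find_in(thing, camera): "centre" ([row, column] in pixels, amid what is visible of it).
- manip.outline_of(thing, camera): "pixels" (384x512 bool, what is visible of it) and "centre" ([row, column] in pixels, amid what is visible of it).
The state is a dict: "clock": time; "joints": joint angles; "qd": joint speeds; "effort": joint torques, N m; "eef_pos": TCP position; "eef_rot": TCP orientation; "wrist_force": force on the tool from outside, world axes, zero at the start; "moment": the same for the moment, N m; "finger_gap": finger opening in mm.
Only numpy, scipy, OpenCV 4.12 (cv2) and the standard library are available. Lean on these libraries where they do the work, as an engineer would, in place of code of your own. Each camera call takes 0.05 s, during which the arm holds its last target. There are 200 camera calls.

### The job

The mug press has gone dead and its fuses must be checked. On the grey control box, press the raised thumb pad of the fuse door (the narrower of the two doors in the top) once, in to its stop with a fingertip but without forcing it, then take the finger away so that the door pops up by itself, and make sure that it stays open without pushing it back. Leave the wide probe door shut, pick nothing up and leave everything else where it stands.

Things in the scene. Friction and masses are not known exactly. Their poses are not given: they have to be found in the camera images.
- controller: fixed grey control box, 250 mm deep (x) x 270 mm wide (y), with a sloping panel on its near (-x) side and a flat deck 90 mm above the table; origin at the centre of its underside. Two black door bays, 100 mm (x) x 112 mm (y), stand in the deck at y = +63 and -63 mm, rims 2 mm above it; the fuse door may be in either
- fuse_lid: lid of the fuse door, the narrower of the two: grey plastic, 76 mm from hinge to free edge, 52 mm wide (y), 3 mm thick, flush with its black bezel when shut. Hinged along its far (+x) edge; origin on the hinge line at the middle of its width, 90 mm above the table; the lid lies along its own -x, z points out of its outer face (up when shut)
- fuse_pad (a point): top centre of the ribbed thumb pad on the fuse door's lid: the place to press, straight down. The pad is raised 4.5 mm above the lid, 18 mm (x) x 32 mm (y), its centre 60 mm from the hinge, 97 mm above the table when shut. It sinks about 4 mm to unlatch, 5.5 mm to its stop, and rises 35 mm when popped. Moves with the lid; axes as the lid's
- fuse_door (a joint): hinge of the fuse door: 0 latched shut; -0.06 pressed in far enough to unlatch; -0.092 at its hard lower stop; +0.62 (35 degrees) popped up at its upper stop. Push-push latch: 2 N on the pad does not release it, 5 N sinks it to the stop; when the finger leaves, a spring (2 to 3.5 N at the pad) swings it up in about 0.5 s. Pushed down to the stop again, it latches shut
- probe_lid: the probe door's lid in the other bay: like the fuse door's but 88 mm wide; not to be touched. Origin and axes likewise
- probe_door (a joint): hinge of the probe door: 0 latched shut; -0.06 pressed in far enough to unlatch; -0.092 at its hard lower stop; +0.62 (35 degrees) popped up at its upper stop. The same kind of latch; it shall stay shut
- mug_a: white ceramic mug, 82 mm wide, 95 mm tall, upright; origin at the centre of its foot, handle along its +y; not to be moved
- mug_b: a second white ceramic mug, like mug_a; not to be moved
- tape_roll: roll of amber heat tape lying flat on the control box's rear deck, 60 mm across, 19 mm tall; origin at the centre of its underside; not to be moved
- screwdriver: black-handled screwdriver lying on the table in front of the box; origin under its middle, +x towards its tip; not to be moved
- fuse_carton: small cardboard carton, 60 x 36 x 22 mm, on the table beside the box; origin at the centre of its underside; not to be moved
- spray_bottle: white spray bottle with a black trigger head, 52 mm across, 165 mm tall; origin at the centre of its underside; not to be moved
- brayer: hand roller, 180 mm long, lying on the table to the robot's right; origin near the middle, on the table; not to be moved

How it is judged (in metres and radians):
On the way, in this order (a step that is already met when the one before it is completed fails the run):
1. the fuse door is pressed in with the fingers (value of joint fuse_door below -0.045 rad and contact force between the fingers and fuse_lid above 1 N), for 0.02 s.
2. the fuse door has popped up and stays open by itself for 1.5 s, untouched (value of joint fuse_door above 0.5 rad and contact force between anything else and fuse_lid below 0.2 N), for 1.5 s.
At the end, for the whole second after the job is handed in: The fuse door stands popped open (more than 0.5 rad) and at rest, the probe door is still latched shut, and every loose thing is within 15 mm of where it stood (value of joint fuse_door above 0.5 rad and velocity of joint fuse_door between -0.05 and 0.05 rad/s and value of joint probe_door between -0.02 and 0.03 rad and distance of each of mug_a, mug_b, tape_roll, screwdriver, fuse_carton, spray_bottle, brayer from where it was at the start of the episode below 0.015 m); the robot touches nothing.
It fails at once if the probe door is pressed in or opened (value of joint probe_door below -0.03 rad or value of joint probe_door above 0.04 rad).
It fails at once if the popped fuse door is pushed back towards shut (it is pressed only once) (value of joint fuse_door between 0.15 and 0.5 rad and velocity of joint fuse_door below -0.12 rad/s).
It fails at once if the fuse door is forced: pressed with more than 60 N (contact force between anything else and fuse_lid above 60 N).
It fails at once if a loose thing is lifted, carried or shoved by more than 15 mm (distance of any of mug_a, mug_b, tape_roll, screwdriver, fuse_carton, spray_bottle, brayer from where it was at the start of the episode above 0.015 m).
It also fails if it takes over 35 s, if anything falls off the work surface, if the arm or the gripper's body presses on something with over 40 N, if the wrist force passes 120 N, or if a joint passes its speed limit or range.

## Working session

There is one attempt and no reset: what is moved stays moved. The work goes in short steps, Python scripts to look and compute and a tool call to move; the robot and the scene stay as the last step left them, time stands still between calls to the robot, and variables do not carry over. Pictures are saved under pics/ and viewed, about 8 in all and at most 12, crops included, and the job is handed in when it is done.

Besides the shell and the picture viewer there is one more tool, called after "Request:" by a JSON object that holds its "method" and its "body", one argument or row to a line. step_arm: Moves the arm, as the interface text tells. Its arguments: {"type":"object","properties":{"commands":{"type":"array"},"squeeze":{"type":"number"}},"required":["commands"]}

```bash
mkdir -p pics; cat > h.py <<'E'
import numpy as np, cv2
from scipy.spatial.transform import Rotation as R
from cell import manip
def model(cam, st=None):
    m=manip.camera_model(cam); K=np.array(m["intrinsics"])
    if "tool_from_camera" in m:
        T=np.eye(4); T[:3,:3]=R.from_euler('xyz',st["eef_rot"]).as_matrix(); T[:3,3]=st["eef_pos"]
        T=T@np.array(m["tool_from_camera"]); return K,T[:3,:3],T[:3,3],m
    o=np.array(m["orientation"]); 
    Rm=o if o.shape==(3,3) else R.from_euler('xyz',o).as_matrix()
    return K,Rm,np.array(m["origin"]),m
def dist(m):
    return np.array(m.get("distortion",np.zeros(5)),float)
def ray(px,z,cam,st=None):  # px=[row,col] -> world at height z
    K,Rm,o,m=model(cam,st)
    u=cv2.undistortPoints(np.array([[[px[1],px[0]]]],float),K,dist(m))[0,0]
    d=Rm@np.array([u[0],-u[1],-1]); return o+d*(z-o[2])/d[2]
def proj(p,cam,st=None):
    K,Rm,o,m=model(cam,st); c=Rm.T@(np.array(p,float)-o)
    uv=cv2.projectPoints(np.array([[c[0],-c[1],-c[2]]]),np.zeros(3),np.zeros(3),K,dist(m))[0][0,0]
    return uv[::-1]
def snap(cam,name):
    st=manip.read_state(); im=np.array(manip.camera(cam)); cv2.imwrite(f"pics/{name}.png",im[:,:,::-1]); return st,im
E
python3 - <<'E'
from h import *
for c in("scene","top","wrist"):
    print(c,manip.camera_model(c).keys())
a=[]
for c in("top","scene"):
    st,im=snap(c,c+"1"); a.append(im)
    for t,z in(("fuse_pad",97),("fuse_lid",90),("probe_lid",90),("controller",60),("mug_a",50),("tape_roll",100),("spray_bottle",80)):
        for d in manip.find_in(t,c)[:2]:
            print(c,t,round(d["score"],2),np.round(d["centre"]),ray(d["centre"],z,c).round())
print(st)
cv2.imwrite("pics/both.png",cv2.resize(np.vstack(a),(800,1200))[:,:,::-1])
E
```

```text
scene dict_keys(['intrinsics', 'origin', 'orientation'])
top dict_keys(['intrinsics', 'origin', 'orientation'])
wrist dict_keys(['intrinsics', 'tool_from_camera'])
top fuse_pad 0.74 [207. 168.] [539. 216.  97.]
top fuse_lid 0.78 [208. 166.] [537. 225.  90.]
top fuse_lid 0.5 [201. 128.] [562. 345.  90.]
top probe_lid 0.75 [196. 206.] [573.  97.  90.]
top controller 0.57 [211. 192.] [530. 147.  60.]
top mug_a 0.97 [175. 246.] [646. -31.  50.]
top mug_a 0.57 [239. 126.] [445. 363.  50.]
top tape_roll 0.55 [189. 157.] [597. 251. 100.]
top tape_roll 0.39 [174. 247.] [637. -37. 100.]
top spray_bottle 0.63 [198. 109.] [576. 410.  80.]
scene fuse_pad 0.8 [218. 358.] [544. 226.  97.]
scene fuse_pad 0.66 [205. 314.] [566. 101.  97.]
scene fuse_lid 0.55 [218. 359.] [535. 225.  90.]
scene probe_lid 0.84 [206. 314.] [565. 100.  90.]
scene probe_lid 0.48 [198. 327.] [505. 108.  90.]
scene controller 0.83 [240. 328.] [636. 189.  60.]
scene controller 0.68 [229. 411.] [451. 347.  60.]
scene mug_a 0.76 [229. 413.] [434. 348.  50.]
scene mug_a 0.58 [214. 263.] [642. -24.  50.]
scene tape_roll 0.73 [240. 361.] [627. 274. 100.]
scene spray_bottle 0.79 [259. 415.] [589. 405.  80.]
{'clock': 0.4, 'joints': array([-1.19461096e+00,  2.99998102e-01,  1.52106638e+00, -2.14628307e-05,
        1.32072926e+00, -6.66018003e-02]), 'qd': array([ 0.00018613, -0.00071416, -0.00031609,  0.00107175,  0.00081161,
       -0.00064914]), 'effort': array([ 1.35128871e-04, -5.31191790e+01, -3.52601480e+01,  7.08439015e-02,
        2.19237112e-02, -4.90727791e-05]), 'eef_pos': array([ 235.62659682, -496.9183666 ,  205.36364436]), 'eef_rot': array([-3.10514853,  1.57059417,  2.05003293]), 'wrist_force': array([0.82490734, 0.24022247, 0.21156316]), 'moment': array([-0.00852775,  0.01036095, -0.01356008]), 'finger_gap': 93.83689546468673}
```

View pics/top1.png

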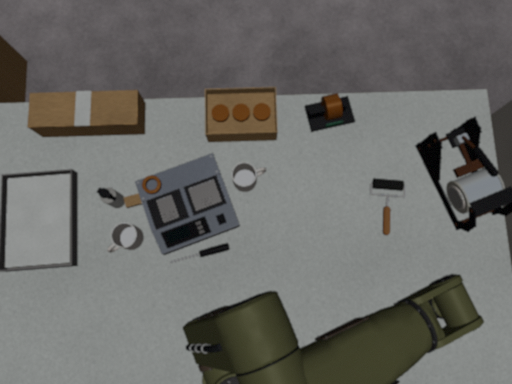

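View pics/scene1.png

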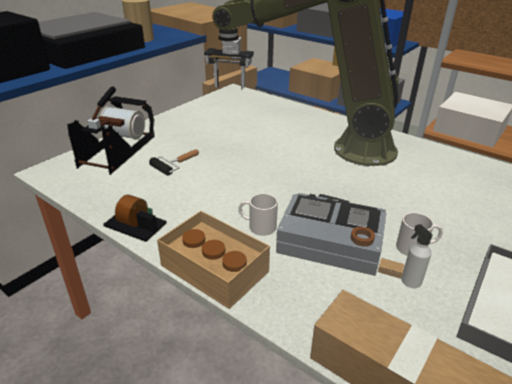

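The top picture shows the narrow door in the left (+y) bay near pixel (208,167) and the wide one near (196,206). The tape roll is behind the fuse door, and the bottle and a mug stand to its left. The networks agree with this. Next I work out the approach.

```bash
python3 - <<'E'
from h import *
st=manip.read_state(); M=R.from_euler('xyz',st["eef_rot"]).as_matrix(); print(M.round(3), manip.grip_depth)
print(np.array(manip.camera_model("wrist")["tool_from_camera"]).round(2)); print(manip.camera_model("wrist")["intrinsics"])
d=np.array([500,190,300])-st["eef_pos"]; print("shift tool",(M.T@d).round(1))
ps=np.deg2rad(20); 
for s in(1,-1):
    z=s*np.array([-np.sin(ps),np.cos(ps),0]); x=np.array([0,0,-1.]); T=np.c_[x,np.cross(z,x),z]
    print(s,np.rad2deg(R.from_matrix(M.T@T).as_rotvec()).round(1))
E
```

```text
[[ 0.     0.904  0.428]
 [-0.     0.428 -0.904]
 [-1.     0.     0.   ]] 18.8
[[ 0.0000e+00  2.3000e-01 -9.7000e-01 -1.8025e+02]
 [-0.0000e+00  9.7000e-01  2.3000e-01  6.5500e+01]
 [ 1.0000e+00  0.0000e+00  0.0000e+00 -4.0000e-02]
 [ 0.0000e+00  0.0000e+00  0.0000e+00  1.0000e+00]]
[[294.59996882   0.         255.11869448]
 [  0.         294.59996882 193.24494179]
 [  0.           0.           1.        ]]
shift tool [ -94.6  533.2 -507.4]
1 [-174.6    0.     0. ]
-1 [ 5.4  0.  -0. ]
```

Request:
{"method": "step_arm", "body": {
  "commands": [-0.006,0.0355,-0.034,0.4,0,0,0,-0.006,0.0355,-0.034,0.4,0,0,0,-0.006,0.0355,-0.034,0.4,0,0,0,-0.006,0.0355,-0.034,0.4,0,0,0,-0.006,0.0355,-0.034,0.4,0,0,0],
  "squeeze": 10
}}

```text
clock: 1.42
eef_pos: [326.7, -267.1, 235.8]
eef_rot: [0.441, 1.57, -0.722]
wrist_force: [0.7, -0.0, 1.2]
finger_gap: 47.5
```

Request:
{"method": "step_arm", "body": {
  "commands": [-0.006,0.0355,-0.034,0.4,0,0,0,-0.006,0.0355,-0.034,0.4,0,0,0,-0.006,0.0355,-0.034,0.4,0,0,0,-0.006,0.0355,-0.034,0.4,0,0,0,-0.006,0.0355,-0.034,0.4,0,0,0]
}}

```text
clock: 2.05
eef_pos: [425.4, -41.9, 265.9]
eef_rot: [0.948, 1.57, -0.25]
wrist_force: [0.9, 0.3, 0.2]
finger_gap: 0.8
```

Request:
{"method": "step_arm", "body": {
  "commands": [-0.006,0.0355,-0.034,0.4,0,0,0,-0.006,0.0355,-0.034,0.4,0,0,0,-0.006,0.0355,-0.034,0.4,0,0,0,-0.006,0.0355,-0.034,0.4,0,0,0,0,0,0,0,0,0,0]
}}

```text
clock: 2.68
eef_pos: [510.1, 136.3, 289.1]
eef_rot: [-2.251, 1.57, 2.809]
wrist_force: [-0.5, -0.1, -0.5]
finger_gap: 0.5
```

```bash
python3 - <<'E'
from h import *
st,im=snap("wrist","w1"); print(st["eef_pos"].round(1),st["eef_rot"].round(3),st["finger_gap"],st["clock"],st["wrist_force"])
for t,z in(("fuse_pad",97),("fuse_lid",90),("probe_lid",90),("tape_roll",100)):
    for d in manip.outline_of(t,"wrist")[:2]:
        p=d["pixels"].astype(np.uint8); c=max(cv2.findContours(p,0,2)[0],key=cv2.contourArea)
        b=cv2.boxPoints(cv2.minAreaRect(c))
        print(t,round(d["score"],2),np.round(d["centre"]),ray(d["centre"],z,"wrist",st).round(1),[ray(q[::-1],z,"wrist",st)[:2].round().tolist() for q in b])
for d in manip.find_in("fuse_pad","wrist")[:2]: print("find pad",d,ray(d["centre"],97,"wrist",st).round(1))
cv2.imwrite("pics/w1b.png",cv2.resize(im,(800,600))[:,:,::-1])
E
```

```text
[510.1 136.3 289.1] [-2.251  1.57   2.809] 0.531667240065721 2.675 [-0.45710345 -0.05656415 -0.51323904]
fuse_pad 0.68 [132. 200.] [540.1 220.4  97. ] [[562.0, 257.0], [580.0, 209.0], [508.0, 185.0], [490.0, 235.0]]
fuse_lid 0.94 [137. 196.] [531.8 224.3  90. ] [[562.0, 259.0], [581.0, 210.0], [508.0, 184.0], [488.0, 235.0]]
fuse_lid 0.52 [38. 56.] [585.6 413.7  90. ] [[558.0, 491.0], [609.0, 479.0], [607.0, 340.0], [554.0, 348.0]]
probe_lid 0.86 [136. 300.] [577.9 100.8  90. ] [[598.0, 157.0], [628.0, 75.0], [555.0, 43.0], [524.0, 130.0]]
tape_roll 0.65 [ 52. 163.] [612.4 287.2 100. ] [[601.0, 315.0], [652.0, 286.0], [627.0, 228.0], [573.0, 257.0]]
find pad {'centre': [135.2, 200.2], 'score': 0.93} [536.6 219.1  97. ]
```

View pics/w1b.png

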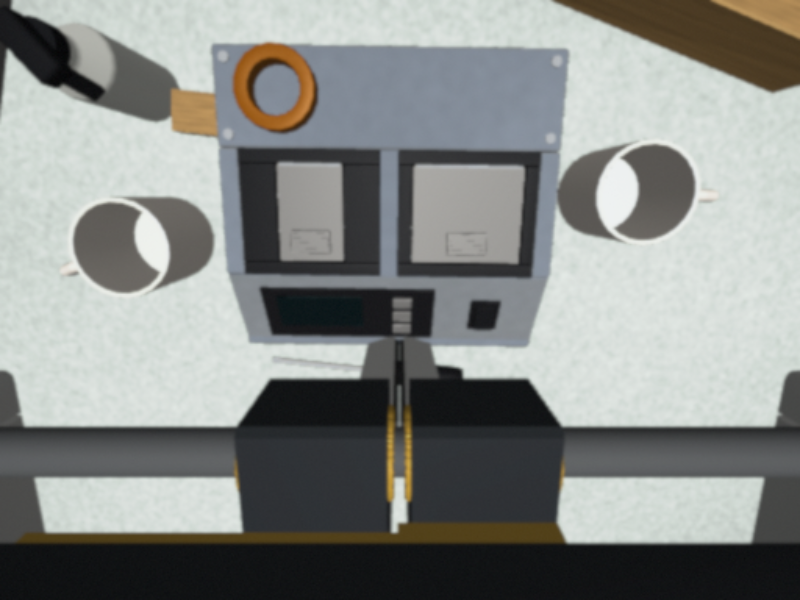

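```bash
python3 - <<'E'
from h import *
st=manip.read_state(); M=R.from_euler('xyz',st["eef_rot"]).as_matrix()
p=ray([154.3,198.7],97,"wrist",st); q=ray([153,299],97,"wrist",st); print(p,q)
t=(p[:2]+[514,215])/2; print("t",t)
for z in (130,): print((M.T@(np.array([*t,z])-st["eef_pos"])).round(1))
print("tool y dir deg",np.rad2deg(np.arctan2(M[1,1],M[0,1])))
E
```

```text
[513.04979023 210.71827597  97.        ] [557.09315435  92.22170866  97.        ]
t [513.52489512 212.85913799]
[159.7  30.7 -73.6]
tool y dir deg 19.703193678840886
```

Request:
{"method": "step_arm", "body": {
  "commands": [0.02,0.0155,-0.037,0,0,0,0,0.03,0.0155,-0.037,0,0,0,0,0.05,0,0,0,0,0,0,0.045,0,0,0,0,0,0,0,0,0,0,0,0,0]
}}

```text
clock: 3.6
eef_pos: [512.4, 213.2, 142.2]
eef_rot: [-1.585, 1.566, -2.811]
wrist_force: [-0.2, -0.4, 0.1]
finger_gap: 0.4
```

```bash
python3 - <<'E'
from h import *
st,im=snap("wrist","w2"); print(st["eef_pos"].round(1),st["eef_rot"].round(3),st["clock"],st["wrist_force"])
M=R.from_euler('xyz',st["eef_rot"]).as_matrix()
print("proj tip, est pad",proj(st["eef_pos"],"wrist",st),proj([513.5,212.9,97],"wrist",st), proj([513.5,212.9,97]+M@[0,0,16],"wrist",st),proj([513.5,212.9,97]-M@[0,0,16],"wrist",st))
cv2.imwrite("pics/w2b.png",cv2.resize(im[90:330,100:420],(800,600),interpolation=2)[:,:,::-1])
E
```

```text
[512.4 213.2 142.2] [-1.585  1.566 -2.811] 3.6 [-0.21673744 -0.36690112  0.13459136]
proj tip, est pad [228.98970732 255.73768907] [208.02328877 256.47358072] [208.0106912  276.60468011] [208.0358836  236.34685097]
```

View pics/w2b.png

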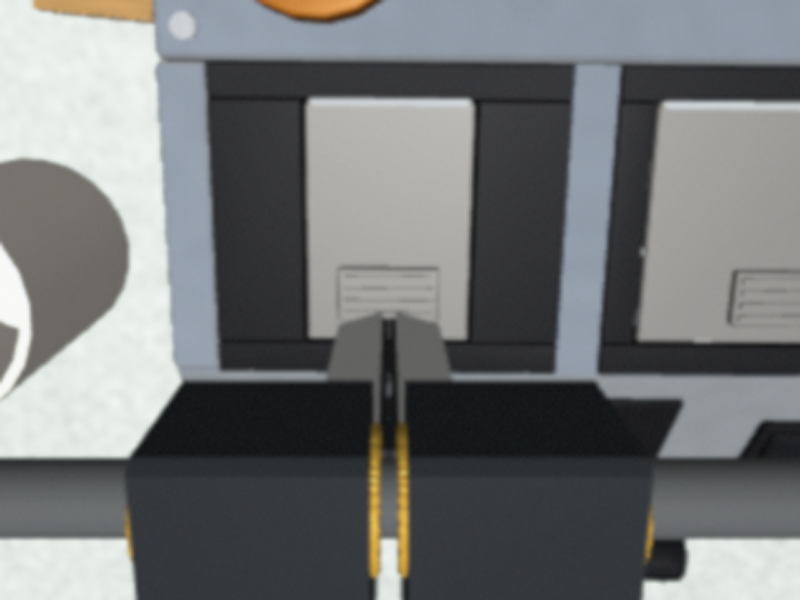

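Request:
{"method": "step_arm", "body": {
  "commands": [0.02,0,0,0,0,0,0,0.015,0,0,0,0,0,0,0,0,0,0,0,0,0]
}}

```text
clock: 4.03
eef_pos: [513.8, 214.0, 109.8]
eef_rot: [-1.616, 1.571, -2.843]
wrist_force: [0.7, 0.3, 1.1]
finger_gap: 0.8
```

Request:
{"method": "step_arm", "body": {
  "commands": [0.004,0,0,0,0,0,0,0.004,0,0,0,0,0,0,0,0,0,0,0,0,0]
}}

```text
clock: 4.4
eef_pos: [513.7, 214.2, 101.4]
eef_rot: [-1.705, 1.571, -2.93]
wrist_force: [-0.2, 0.6, -0.1]
finger_gap: 0.4
```

Request:
{"method": "step_arm", "body": {
  "commands": [0.003,0,0,0,0,0,0,0,0,0,0,0,0,0]
}}

```text
clock: 4.65
eef_pos: [513.6, 214.1, 98.2]
eef_rot: [-1.555, 1.57, -2.781]
wrist_force: [0.9, -0.6, 0.5]
finger_gap: 0.4
```

Request:
{"method": "step_arm", "body": {
  "commands": [0.003,0,0,0,0,0,0,0,0,0,0,0,0,0]
}}

```text
clock: 4.9
eef_pos: [513.8, 214.2, 95.4]
eef_rot: [1.694, 1.571, 0.468]
wrist_force: [-0.7, 0.1, 1.6]
finger_gap: 0.4
```

Request:
{"method": "step_arm", "body": {
  "commands": [0.0015,0,0,0,0,0,0,0,0,0,0,0,0,0]
}}

```text
clock: 5.15
eef_pos: [513.7, 214.2, 94.0]
eef_rot: [1.558, 1.571, 0.332]
wrist_force: [-0.8, 0.1, 2.5]
finger_gap: 0.3
```

Request:
{"method": "step_arm", "body": {
  "commands": [0.0015,0,0,0,0,0,0,0,0,0,0,0,0,0]
}}

```text
clock: 5.4
eef_pos: [513.7, 214.2, 92.4]
eef_rot: [-1.982, 1.571, 3.076]
wrist_force: [-1.7, -0.2, 2.8]
finger_gap: 0.4
```

Request:
{"method": "step_arm", "body": {
  "commands": [0.001,0,0,0,0,0,0,0,0,0,0,0,0,0]
}}

```text
clock: 5.65
eef_pos: [513.7, 214.2, 91.4]
eef_rot: [-1.501, 1.571, -2.727]
wrist_force: [-2.4, -0.8, 3.9]
finger_gap: 0.2
```

Request:
{"method": "step_arm", "body": {
  "commands": [0.0005,0,0,0,0,0,0,0,0,0,0,0,0,0]
}}

```text
clock: 5.9
eef_pos: [513.7, 214.2, 91.2]
eef_rot: [1.57, 1.571, 0.345]
wrist_force: [-3.2, -1.2, 6.0]
finger_gap: 0.6
```

Request:
{"method": "step_arm", "body": {
  "commands": [0.0005,0,0,0,0,0,0,0,0,0,0,0,0,0]
}}

```text
clock: 6.15
eef_pos: [513.8, 214.2, 91.1]
eef_rot: [1.708, 1.57, 0.482]
wrist_force: [-5.1, -1.7, 10.1]
finger_gap: 0.8
```

The pad is at its stop: force rises to 10 N with almost no further travel. Now a fast retreat straight up.

Request:
{"method": "step_arm", "body": {
  "commands": [-0.05,0,0,0,0,0,0,-0.06,0,0,0,0,0,0,-0.05,0,0,0,0,0,0,-0.03,-0.03,0,0,0,0,0,0,-0.03,0,0,0,0,0]
}}

```text
clock: 6.78
eef_pos: [457.2, 193.8, 282.3]
eef_rot: [1.538, 1.567, 0.312]
wrist_force: [1.3, 0.1, -1.4]
finger_gap: 0.4
```

Request:
{"method": "step_arm", "body": {
  "commands": [0,0,0,0,0,0,0,0,0,0,0,0,0,0,0,0,0,0,0,0,0,0,0,0,0,0,0,0,0,0,0,0,0,0,0]
}}

```text
clock: 7.4
eef_pos: [457.4, 193.9, 280.2]
eef_rot: [-1.637, 1.57, -2.862]
wrist_force: [-0.4, -0.7, -0.2]
finger_gap: 0.8
```

Request:
{"method": "step_arm", "body": {
  "commands": [0,0,0,0,0,0,0,0,0,0,0,0,0,0,0,0,0,0,0,0,0,0,0,0,0,0,0,0,0,0,0,0,0,0,0]
}}

```text
clock: 8.02
eef_pos: [457.2, 193.9, 280.5]
eef_rot: [2.23, 1.571, 1.005]
wrist_force: [-0.6, 0.9, -0.0]
finger_gap: 0.7
```

Request:
{"method": "step_arm", "body": {
  "commands": [0,0,0,0,0,0,0,0,0,0,0,0,0,0,0,0,0,0,0,0,0,0,0,0,0,0,0,0,0,0,0,0,0,0,0]
}}

```text
clock: 8.65
eef_pos: [457.2, 193.9, 280.5]
eef_rot: [2.256, 1.571, 1.031]
wrist_force: [0.5, 0.3, 0.4]
finger_gap: 0.7
```

```bash
python3 - <<'E'
from h import *
st,im=snap("wrist","w3"); print(st["eef_pos"].round(1),st["clock"],st["wrist_force"])
s,im2=snap("scene","s3"); c=lambda a:cv2.resize(a,(400,300),interpolation=2)
a=cv2.imread("pics/scene1.png")[150:300,220:420][:,:,::-1]
cv2.imwrite("pics/c3.png",np.vstack([cv2.resize(im,(800,600))[:600:2,::1][:300], np.hstack([c(a),c(im2[150:300,220:420])])])[:,:,::-1])
E
```

```text
[457.2 193.9 280.5] 8.65 [0.52975237 0.31256845 0.38045014]
```

View pics/c3.png

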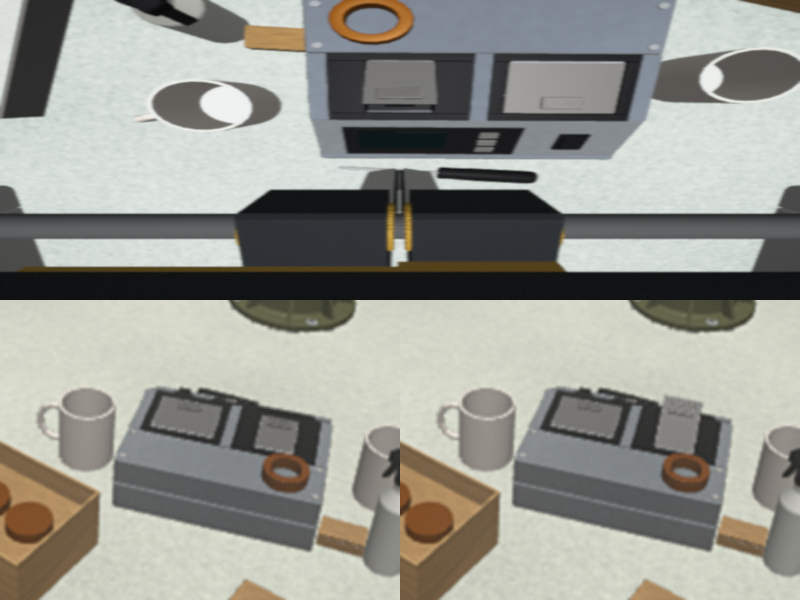

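The picture shows the fuse lid standing up out of its bay (bottom right, near (680,420)). The wide door is flush, and the mug, tape, bottle and carton look unchanged. I'll wait out the remaining settling time, then check the lid's angle before handing in.

Request:
{"method": "step_arm", "body": {
  "commands": [0,0,0,0,0,0,0,0,0,0,0,0,0,0,0,0,0,0,0,0,0,0,0,0,0,0,0,0,0,0,0,0,0,0,0]
}}

```text
clock: 9.38
eef_pos: [457.3, 193.9, 280.5]
eef_rot: [1.365, 1.571, 0.139]
wrist_force: [0.2, -0.0, -1.4]
finger_gap: 0.7
```

Request:
{"method": "step_arm", "body": {
  "commands": [0,0,0,0,0,0,0,0,0,0,0,0,0,0,0,0,0,0,0,0,0,0,0,0,0,0,0,0,0,0,0,0,0,0,0]
}}

```text
clock: 10.0
eef_pos: [457.3, 193.9, 280.5]
eef_rot: [1.961, 1.571, 0.735]
wrist_force: [0.0, -0.1, 0.3]
finger_gap: 0.5
```

```bash
python3 - <<'E'
from h import *
y=np.deg2rad(19.5); h=np.array([513.7+60*np.cos(y),214+60*np.sin(y),90])
for c in("wrist","scene"):
    st,im=snap(c,c+"4"); d=manip.outline_of("fuse_lid",c)[:1]
    for q in d: r=np.argwhere(q["pixels"]); print(c,q["score"],"seen rows",r[:,0].min(),r[:,0].max(),"centre",np.round(q["centre"]))
    for a in(0,.4,.5,.62):
        f=lambda s:h+s*np.array([-np.cos(a)*np.cos(y),-np.cos(a)*np.sin(y),np.sin(a)])
        print(c,a,"free",proj(f(76),c,st).round(1),"mid",proj(f(38),c,st).round(1),"hinge",proj(h,c,st).round(1))
for t in("mug_a","tape_roll","spray_bottle","fuse_carton","screwdriver","brayer"):
    print(t,[(round(d["score"],2),np.round(d["centre"])) for d in manip.find_in(t,"scene")[:2]])
E
```

```text
wrist 0.7 seen rows 76 136 centre [106. 255.]
wrist 0 free [142.8 255.7] mid [111.1 255.8] hinge [ 77.8 256. ]
wrist 0.4 free [139.  255.7] mid [107.8 255.8] hinge [ 77.8 256. ]
wrist 0.5 free [136.3 255.7] mid [106.1 255.8] hinge [ 77.8 256. ]
wrist 0.62 free [132.  255.8] mid [103.7 255.9] hinge [ 77.8 256. ]
scene 0.97 seen rows 197 226 centre [213. 360.]
scene 0 free [209.6 359.5] mid [217.3 357.9] hinge [225.5 356.1]
scene 0.4 free [202.2 360.8] mid [213.6 358.5] hinge [225.5 356.1]
scene 0.5 free [200.8 361. ] mid [213.  358.6] hinge [225.5 356.1]
scene 0.62 free [199.4 361.2] mid [212.3 358.7] hinge [225.5 356.1]
mug_a [(0.85, array([217., 261.])), (0.59, array([227., 413.]))]
tape_roll [(0.79, array([234., 364.])), (0.51, array([209., 358.]))]
spray_bottle [(0.61, array([259., 415.]))]
fuse_carton [(0.9, array([266., 388.]))]
screwdriver []
brayer [(0.68, array([162., 166.]))]
```

```bash
python3 - <<'E'
from h import *
a=cv2.imread("pics/scene1.png").astype(int);b=cv2.imread("pics/scene4.png").astype(int)
d=(abs(a-b).max(2)>40).astype(np.uint8)[150:]; n,l,s,_=cv2.connectedComponentsWithStats(d)
print([(x[:4]+[0,150,0,0]).tolist() for x in s[1:] if x[4]>8])
print(manip.sign_off())
E
```

```text
[[350, 198, 21, 13]]
the job is handed in; nothing more can be done
None
```

I pressed the fuse door (the narrow one, in the left bay) once with the closed fingertips and it popped open. It stayed open, and I handed the job in at about 10 s on the clock.

- **Press:** the pad reached its stop at 91 mm height, with about 10 N upward on the wrist. I then pulled the finger straight up and clear.
- **Door stays open:** two looks about 1.4 s apart showed it still up. In the scene picture the lid's edge fits about 0.62 rad or more. In the wrist picture the lower edge of the lid's outline fits nearer 0.5 rad. The two disagree somewhat, but the outlines are only good to a few pixels.
- **Other things:** below row 150 of the scene picture, comparing before and after shows one changed patch, at the fuse lid. The probe door, mugs, tape, bottle and carton look unmoved.
- **Checks that disagreed or failed:** the network's centre for the tape roll shifted by about 6 pixels, though the picture itself does not change there. The network did not find the screwdriver in the scene view. The wrist picture after the press shows it lying in front of the box.

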